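# Take the lift-off lid from the kit chest

## Robot

A 6-joint arm with a two-finger parallel gripper is mounted at the origin on the work surface. World frame = base frame: x ahead of the robot, y to its left, z up, the work surface at z = 0. Lengths are in m, angles in degrees, forces in N, time in s.
With the tool pointing down it reaches from about 0.4 to 0.925 m from the base axis. Payload 12.5 kg.
Tool frame: the origin (TCP) lies on the centre line of the jaws, within the pads' length; the fingertips stand 25 mm ahead of it and the grasp point (between the pads) lies 6 mm ahead of it; z points along the fingers, x is the direction in which the jaws open and shut, and the axes are right-handed (so a half turn about z gives the same grasp; the last joint's range is limited). The gripper opens to 95 mm and grips with 3 to 60 N. Pads are 20 mm wide; open, the fingers measure 119 mm over their backs; the gripper's body (75 mm by 180 mm) begins 59 mm behind the grasp point.
Start: joints at [62.361, 28.126, 89.318, -0, 62.55, -6.05], TCP at [0.23, 0.581, 0.24] pointing down, gripper open.
Joint ranges: [-177.58, 177.58], [-47.91, 125.51], [2.72, 160], [-65.01, 245.01], [3.68, 167.84], [-153.87, 153.87]. Speed limits (degrees/s): [127.2, 127.2, 159.86, 180, 180, 180].

## Interface

Orientations are given as [roll, pitch, yaw] about the fixed x, y, z axes, in that order (R = Rz(yaw) Ry(pitch) Rx(roll)).
In Python, from rig import * gives the robot as it stands.
- The arm moves only by the tool drive_tool, never from a script. Its argument "rows" is a list that holds one entry, the list of rows, each a list of 7 numbers: the shift along the world's x, y, z in m, then the turn, a rotation vector about the world's x, y, z in degrees, then the closure, from -1 (fully open) to 1 (shut). In form: [[[tx, ty, tz, rx, ry, rz, hand], ...]]. A call has 1 to 5 rows; each row shifts and turns the commanded pose from where the row before left it; what a row does not reach is not made up. A row lasts 1/12 s, in which the tool goes at most 41.7 mm and 7.16 degrees, less where a joint would pass 70% of its speed; a pose out of reach is approached as far as the arm can. A call with a gripper value outside its range is refused whole. The fingers move at their own pace and stop on an object; the grip force is fixed at half the most. Time passes only in rows, so rows that do not move let the fingers close. It gives the time, the measured TCP pose, the force and the opening at its end, in the units of the state.
- get_state(): the state, without advancing time (a new reading comes with each control period).
- capture(name): name is "scene" or "top"; returns a dict with "frame" (400x640x3 uint8, blue, green, red), "camera_matrix" (3x3 intrinsics, pixels), "position" and "attitude" of the camera in the world. Camera axes: x right, y up, looking along -z (the intrinsics and any distortion apply to the point x, -y, -z); pixel columns grow to the right and rows downward; lengths in m; the calibration is good to about 2 mm. A picture is of the moment at which its call begins. There is no depth.
- sign_off(): hands the job in, once; it reports no verdict.
The state is a dict: "time": time; "joint_pos": joint angles; "dq": joint speeds; "effort": joint torques, N m; "ee_pos": TCP position; "eef_rot": TCP orientation; "ft_force": force on the tool from outside, world axes, zero at the start; "ft_torque": the same for the moment, N m; "width": finger opening in m.
Only numpy, scipy, OpenCV 4.12 (cv2) and the standard library are available. Lean on these libraries where they do the work, as an engineer would, in place of code of your own. Each camera call takes 0.05 s, during which the arm holds its last target. There are 200 camera calls.

## Task

Open the larger wooden kit chest for the workshop: swing its lid up by the bar handle until it stands upright on its two hinge pins, then lift it straight up off the pins. Stand it, hinge edge down, in the wide empty slot of the aluminium rack (the one on the robot's side), lowered to the slot's floor and not dropped, and let go of it there.

Things in the scene. Friction and masses are not known exactly. Their poses are not given: they have to be found in the camera images.
- lid: Loose wooden lid, 142 x 204 x 10 mm, 0.35 kg, bar handle in front, two steel hooks (y +-60 mm, 19 mm thick) at the back. Origin: hinge axis, midway. -x runs to the handle, z up when shut. Hooks reach 12 mm beyond the axis, open to +x: upright, the lid lifts off, clear after 20 mm. A batten stops it sliding when shut. Falls if let go. Standing in the rack, origin 12 mm above the slot floor.
- lid_bar (a point): Centre of the lid's handle bar: round steel, 12 mm thick, 110 mm long along the lid's y, in the panel's plane, 200 mm from the hinge axis. Opening between bar and panel: 36 x 98 mm; a finger fits down either side. The bar can turn in the fingers, so the hand may stay pointing down. Axes as the lid's. Shut: 85 mm above the table, before the chest; upright on the pins: 285 mm.
- chest_pins (a point): Midpoint of the axis of the two fixed hinge pins of the larger wooden chest (fixed, 140 x 200 x 80 mm high), 85 mm above the table, 16 mm behind its back wall. The shut lid's origin is here. x from the chest's front (robot's side) to its back, y along the pins, z up. Pins: level, 8 mm thick, at y = +-60 mm. The smaller chest with a knob is not concerned.
- rack_slot (a point): Middle of the floor of the wide front slot of the fixed aluminium rack, 10 mm above the table. Slot along y, 38 mm wide along x, walls 5 mm thick, 220 mm long, 85 mm above its floor, ends open; z up. The narrow slot behind (x = +34 mm) holds a cork board, lower than the walls. The lid stands along y, hinge edge down, either face forward, and may lean on a wall.

How it is judged (in metres and radians):
On the way, in this order (a step that is already met when the one before it is completed fails the run):
1. the lid stands upright (within about 18 degrees) with its hooks still on the pins (z of lid_bar in the frame of chest_pins above 0.19 m and distance between lid and chest_pins below 0.014 m), for 0.1 s.
2. the lid, still upright, is lifted at least 22 mm above the pins, within 50 mm of straight above them (z of lid in the frame of chest_pins above 0.022 m and horizontal distance between lid and chest_pins below 0.05 m and z of lid_bar in the frame of chest_pins above 0.205 m), for 0.05 s.
At the end, for the whole second after the job is handed in: The lid stands released and at rest in the wide front slot: hinge axis under 24 mm above the slot floor, within 18 mm of its middle across and 40 mm along, turned under 15 degrees from the slot, bar at least 190 mm above the slot floor (leaning under about 25 degrees) (x of lid in the frame of rack_slot between -0.018 and 0.018 m and y of lid in the frame of rack_slot between -0.04 and 0.04 m and z of lid in the frame of rack_slot below 0.024 m and z of lid_bar in the frame of rack_slot above 0.19 m and angle between the y axis of lid and the y axis of rack_slot, either way round below 0.26 rad and linear speed of lid below 0.02 m/s and contact force between the fingers and lid below 0.1 N); the robot touches nothing.
It fails at once if the lid is let fall (moving faster than 0.7 m/s while the fingers do not touch it) (linear speed of lid above 0.7 m/s and contact force between the fingers and lid below 0.05 N).
It also fails if it takes over 64 s, if anything falls off the work surface, if the arm or the gripper's body presses on something with over 40 N, if the wrist force passes 120 N, or if a joint passes its speed limit or range.

## Working session

There is one attempt and no reset: what is moved stays moved. The work goes in short steps, Python scripts to look and compute and a tool call to move; the robot and the scene stay as the last step left them, time stands still between calls to the robot, and variables do not carry over. Pictures are saved under pics/ and viewed, about 8 in all and at most 12, crops included, and the job is handed in when it is done.

Besides the shell and the picture viewer there is one more tool, called after ">>>" as name(argument=value, ...), one argument or row to a line, values as JSON. drive_tool: Moves the arm, as the interface text tells. Its arguments: {"type":"object","properties":{"rows":{"type":"array","items":{"type":"array","items":{"type":"array","items":{"type":"number"}}}}},"required":["rows"]}

```bash
mkdir -p pics; python3 - <<'E'
from rig import *
import cv2,json
import numpy as np
s=get_state();print(s)
for n in("scene","top"):
    c=capture(n);cv2.imwrite(f"pics/{n}0.png",c["frame"]);print(n,c["camera_matrix"],c["position"],c["attitude"],[k for k in c])
E
```

```text
{'time': 0.0, 'joint_pos': array([ 6.23618569e+01,  2.81629406e+01,  8.93502790e+01,  9.49930416e-04,
        6.25513447e+01, -6.05062560e+00]), 'dq': array([-0.03595528, -0.01152366, -0.00724498, -0.02101072, -0.04266716,
        0.035077  ]), 'effort': array([-2.29551013e-03, -6.12634134e+01, -2.58178318e+01,  6.90926844e-02,
        4.83141316e-02, -1.22524148e-04]), 'ee_pos': array([0.22982282, 0.58096725, 0.23907391]), 'eef_rot': array([-1.79992357e+02,  6.41158941e-02,  6.84120485e+01]), 'ft_force': array([ 0.25065743, -0.90190701, -0.20823065]), 'ft_torque': array([-0.02761224, -0.00202349,  0.01574436]), 'width': 0.0950312683266352}
scene [[433.62620991   0.         321.69595519]
 [  0.         433.62620991 202.00994477]
 [  0.           0.           1.        ]] [ 1.30952692 -0.01068256  0.63253507] [55.43558656 -0.4187998  89.53620324] ['frame', 'camera_matrix', 'position', 'attitude']
top [[433.75103649   0.         320.9571775 ]
 [  0.         433.75103649 205.57976236]
 [  0.           0.           1.        ]] [ 0.47937732 -0.03477614  1.08311712] [  3.49908582   1.5263148  -91.07102056] ['frame', 'camera_matrix', 'position', 'attitude']
```

View pics/top0.png

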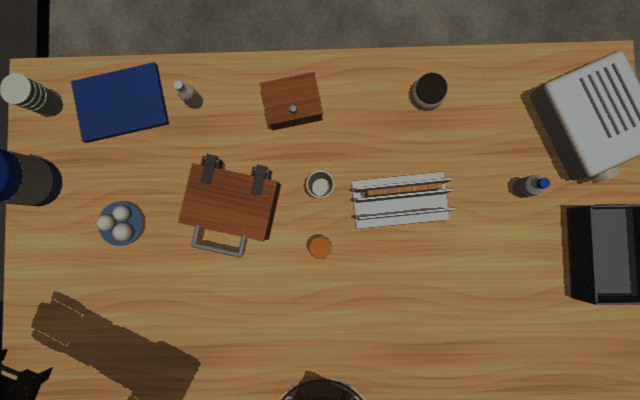

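View pics/scene0.png

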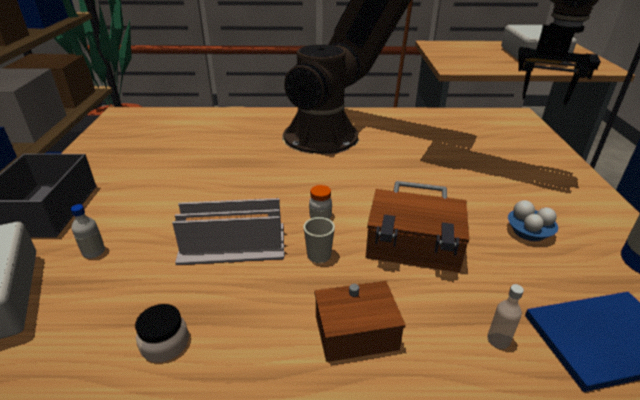

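The top view shows the chest at about (230,200), with its handle bar from (193,247) to (245,254). The rack is at about (400,200) with the wide slot on its lower side, and the scene view agrees. I'll enlarge the two crops to get exact pixels.

```bash
python3 - <<'E'
import cv2,numpy as np
a=cv2.imread("pics/top0.png")
def p(x0,y0,w,h,k):return cv2.resize(a[y0:y0+h,x0:x0+w],None,fx=k,fy=k,interpolation=cv2.INTER_CUBIC)
A=p(170,145,130,120,6)[:, :780];A=cv2.resize(A,(650,600))
B=p(340,160,130,80,6)
for im,k,x0,y0 in((A,5,170,145),(B,6,340,160)):
    im[:]=np.clip(im*1.4,0,255)
    for i in range(0,im.shape[1],10*k):cv2.putText(im,str(x0+i//k),(i,10),0,.35,(255,255,255),1);im[::8,i]=(0,255,0)
    for i in range(0,im.shape[0],10*k):cv2.putText(im,str(y0+i//k),(0,i+4),0,.35,(255,255,255),1);im[i,::8]=(0,255,0)
cv2.imwrite("pics/A.png",A);cv2.imwrite("pics/B.png",B)
E
```

```text
(no output)
```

View pics/A.png

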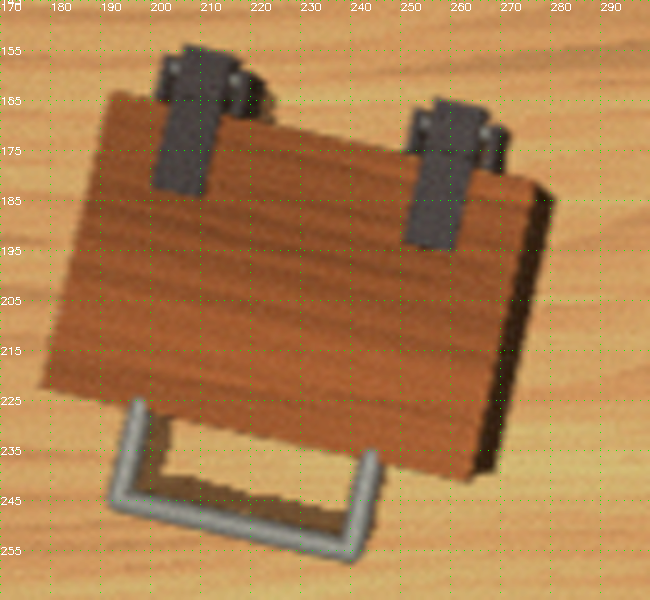

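View pics/B.png

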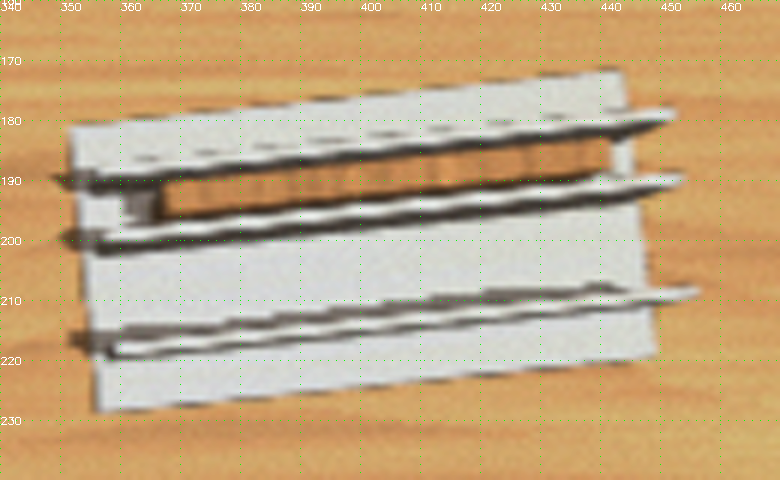

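```bash
cat > h.py <<'E'
import numpy as np
from scipy.spatial.transform import Rotation as R
from rig import *
def ray(c,uv,z):
    K=c["camera_matrix"];d=np.linalg.inv(K)@[uv[0],uv[1],1];d=R.from_euler("xyz",c["attitude"],degrees=True).apply(d*[1,-1,-1])
    p=np.array(c["position"]);return p+d*(z-p[2])/d[2]
def proj(c,P):
    q=R.from_euler("xyz",c["attitude"],degrees=True).inv().apply(np.atleast_2d(P)-c["position"])*[1,-1,-1]
    q=q@c["camera_matrix"].T;return q[:,:2]/q[:,2:]
E
python3 - <<'E'
from h import *
import cv2
np.set_printoptions(precision=4,suppress=True)
c=capture("top");s=capture("scene")
bl=[192.4,163.4];br=[276.4,181];fr=[263.6,241.4];fl=[178,222.4]
L=[ray(c,u,.09) for u in(bl,br,fr,fl)]
print("lid",L,[np.linalg.norm(L[i]-L[i-1]) for i in range(4)])
yv=(L[0]-L[1])+(L[3]-L[2]); print("yaw lid",np.degrees(np.arctan2(yv[1],yv[0]))-90)
b=[ray(c,u,.085) for u in([193.6,244.4],[240,255])];v=b[0]-b[1];a=np.arctan2(v[1],v[0])-np.pi/2
m=(b[0]+b[1])/2;print("bar",m,np.linalg.norm(v),np.degrees(a))
lc=np.mean(L,0); print("lid centre",lc)
W=[ray(c,u,.095) for u in([358,218.5],[455,208.3],[357,199],[453,190])]
for i in(0,2):
    v=W[i]-W[i+1];print("wall",(W[i]+W[i+1])/2,np.linalg.norm(v),np.degrees(np.arctan2(v[1],v[0]))-90)
print("slot",np.mean(W,0))
sc=s["frame"].copy()
for P in L+b+W:
    u=proj(s,P)[0];cv2.circle(sc,tuple(int(round(x*8)) for x in u),8,(0,255,0),-1,shift=3)
cv2.imwrite("pics/C.png",cv2.resize(np.clip(sc[170:280,165:485].astype(float)*1.3,0,255).astype(np.uint8),None,fx=2.5,fy=2.5,interpolation=cv2.INTER_CUBIC))
E
```

```text
lid [array([0.645 , 0.2879, 0.09  ]), array([0.5996, 0.0924, 0.09  ]), array([0.4611, 0.1235, 0.09  ]), array([0.5084, 0.3215, 0.09  ])] [np.float64(0.14066740053789525), np.float64(0.20072944667950818), np.float64(0.14193947788314157), np.float64(0.20354871178293857)]
yaw lid -13.26917541933119
bar [0.4439 0.233  0.085 ] 0.11079606356541734 -13.702656279263953
lid centre [0.5535 0.2063 0.09  ]
wall [ 0.5186 -0.2031  0.095 ] 0.22046156791113225 4.893030704468117
wall [ 0.5616 -0.201   0.095 ] 0.2185084073954841 4.191534571723892
slot [ 0.5401 -0.2021  0.095 ]
```

View pics/C.png

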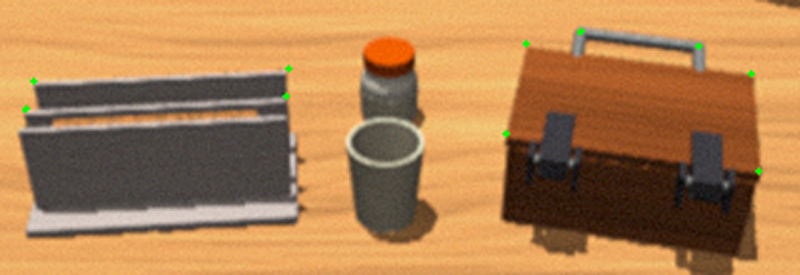

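The projected points land on the same edges in the scene view to within about 1 px (2 mm). The bar is at (0.444, 0.233), the chest yaw is -13.5° and the pins are at (0.638, 0.186). The slot is at (0.540, -0.202) with yaw about 4.5°. Next I move above the bar.

>>> drive_tool(
  rows=[
    [[0.0143, -0.0232, -0.002, 0, 0, -5.46, 0.24], [0.0143, -0.0232, -0.002, 0, 0, -5.46, 0.24], [0.0143, -0.0232, -0.002, 0, 0, -5.46, 0.24], [0.0143, -0.0232, -0.002, 0, 0, -5.46, 0.24], [0.0143, -0.0232, -0.002, 0, 0, -5.46, 0.24]],
  ],
)

```text
time: 0.62
ee_pos: [0.3018, 0.464, 0.2295]
eef_rot: [180.0, 0.0, 40.9]
ft_force: [0.3, 0.5, 0.3]
width: 0.0673
```

>>> drive_tool(
  rows=[
    [[0.0143, -0.0232, -0.002, 0, 0, -5.46, 0.24], [0.0143, -0.0232, -0.002, 0, 0, -5.46, 0.24], [0.0143, -0.0232, -0.002, 0, 0, -5.46, 0.24], [0.0143, -0.0232, -0.002, 0, 0, -5.46, 0.24], [0.0143, -0.0232, -0.002, 0, 0, -5.46, 0.24]],
  ],
)

```text
time: 1.03
ee_pos: [0.3734, 0.348, 0.2196]
eef_rot: [180.0, -0.0, 13.5]
ft_force: [0.5, -0.4, -0.1]
width: 0.0377
```

>>> drive_tool(
  rows=[
    [[0.0143, -0.0232, -0.002, 0, 0, -5.46, 0.24], [0.0143, -0.0232, -0.002, 0, 0, -5.46, 0.24], [0.0143, -0.0232, -0.002, 0, 0, -5.46, 0.24], [0.0143, -0.0232, -0.002, 0, 0, -5.46, 0.24], [0.0143, -0.0232, -0.002, 0, 0, -5.46, 0.24]],
  ],
)

```text
time: 1.45
ee_pos: [0.4449, 0.2319, 0.2096]
eef_rot: [180.0, -0.0, -13.8]
ft_force: [0.6, 0.3, -0.3]
width: 0.0362
```

>>> drive_tool(
  rows=[
    [[0, 0, 0, 0, 0, 0, 0.24], [0, 0, 0, 0, 0, 0, 0.24], [0, 0, 0, 0, 0, 0, 0.24]],
  ],
)

```text
time: 1.7
ee_pos: [0.4442, 0.2334, 0.2096]
eef_rot: [180.0, 0.0, -13.4]
ft_force: [-0.3, -0.6, 0.2]
width: 0.0362
```

>>> drive_tool(
  rows=[
    [[0, 0, -0.012, 0, 0, 0, 0.24], [0, 0, -0.012, 0, 0, 0, 0.24], [0, 0, -0.012, 0, 0, 0, 0.24], [0, 0, -0.012, 0, 0, 0, 0.24], [0, 0, -0.012, 0, 0, 0, 0.24]],
  ],
)

```text
time: 2.12
ee_pos: [0.4438, 0.2343, 0.1492]
eef_rot: [-180.0, -0.0, -13.3]
ft_force: [-0.4, -0.8, -0.4]
width: 0.0366
```

>>> drive_tool(
  rows=[
    [[0, 0, -0.012, 0, 0, 0, 0.24], [0, 0, -0.012, 0, 0, 0, 0.24], [0, 0, -0.012, 0, 0, 0, 0.24], [0, 0, -0.012, 0, 0, 0, 0.24], [0, 0, -0.0106, 0, 0, 0, 0.24]],
  ],
)

```text
time: 2.53
ee_pos: [0.4438, 0.2343, 0.0905]
eef_rot: [-180.0, 0.0, -13.3]
ft_force: [0.7, 0.9, -0.1]
width: 0.036
```

>>> drive_tool(
  rows=[
    [[0, 0, 0, 0, 0, 0, 0.5], [0, 0, 0, 0, 0, 0, 0.7], [0, 0, 0, 0, 0, 0, 1], [0, 0, 0, 0, 0, 0, 1], [0, 0, 0, 0, 0, 0, 1]],
  ],
)

```text
time: 2.95
ee_pos: [0.4446, 0.2334, 0.0917]
eef_rot: [-180.0, -0.1, -13.5]
ft_force: [0.5, 0.7, -0.6]
width: 0.0109
```

>>> drive_tool(
  rows=[
    [[0, 0, 0, 0, 0, 0, 1], [0, 0, 0, 0, 0, 0, 1], [0, 0, 0, 0, 0, 0, 1]],
  ],
)

```text
time: 3.2
ee_pos: [0.4446, 0.2333, 0.0914]
eef_rot: [-180.0, -0.0, -13.5]
ft_force: [-0.7, 2.1, 2.5]
width: 0.0111
```

Gripped on the 12 mm bar. Now I swing along the 0.2 m arc, 9° per call, watching the forces.

>>> drive_tool(
  rows=[
    [[0.0005, -0.0001, 0.0063, 0, 0, 0, 1], [0.0005, -0.0001, 0.0063, 0, 0, 0, 1], [0.0005, -0.0001, 0.0063, 0, 0, 0, 1], [0.0005, -0.0001, 0.0063, 0, 0, 0, 1], [0.0005, -0.0001, 0.0062, 0, 0, 0, 1]],
  ],
)

```text
time: 3.62
ee_pos: [0.4469, 0.2326, 0.1232]
eef_rot: [180.0, -0.0, -13.5]
ft_force: [-0.5, -0.1, -3.7]
width: 0.0113
```

>>> drive_tool(
  rows=[
    [[0.0014, -0.0003, 0.0061, 0, 0, 0, 1], [0.0014, -0.0003, 0.0061, 0, 0, 0, 1], [0.0014, -0.0003, 0.0061, 0, 0, 0, 1], [0.0014, -0.0003, 0.0061, 0, 0, 0, 1], [0.0014, -0.0004, 0.0061, 0, 0, 0, 1]],
  ],
)

```text
time: 4.03
ee_pos: [0.4539, 0.231, 0.1535]
eef_rot: [180.0, 0.0, -13.5]
ft_force: [-0.3, 0.2, -4.5]
width: 0.0112
```

>>> drive_tool(
  rows=[
    [[0.0023, -0.0006, 0.0058, 0, 0, 0, 1], [0.0023, -0.0006, 0.0058, 0, 0, 0, 1], [0.0024, -0.0006, 0.0058, 0, 0, 0, 1], [0.0024, -0.0006, 0.0058, 0, 0, 0, 1], [0.0024, -0.0005, 0.0058, 0, 0, 0, 1]],
  ],
)

```text
time: 4.45
ee_pos: [0.465, 0.2282, 0.1825]
eef_rot: [180.0, 0.1, -13.5]
ft_force: [-7.3, 1.7, 0.6]
width: 0.0112
```

>>> drive_tool(
  rows=[
    [[0.0032, -0.0008, 0.0053, 0, 0, 0, 1], [0.0032, -0.0008, 0.0053, 0, 0, 0, 1], [0.0032, -0.0008, 0.0053, 0, 0, 0, 1], [0.0032, -0.0008, 0.0054, 0, 0, 0, 1], [0.0032, -0.0007, 0.0054, 0, 0, 0, 1]],
  ],
)

```text
time: 4.87
ee_pos: [0.4808, 0.2244, 0.2094]
eef_rot: [180.0, 0.1, -13.5]
ft_force: [-6.8, 1.7, 1.5]
width: 0.0115
```

>>> drive_tool(
  rows=[
    [[0.0039, -0.0009, 0.0048, 0, 0, 0, 1], [0.0039, -0.0009, 0.0048, 0, 0, 0, 1], [0.004, -0.001, 0.0048, 0, 0, 0, 1], [0.004, -0.001, 0.0048, 0, 0, 0, 1], [0.004, -0.001, 0.0047, 0, 0, 0, 1]],
  ],
)

```text
time: 5.28
ee_pos: [0.5021, 0.2193, 0.2333]
eef_rot: [-180.0, -0.0, -13.5]
ft_force: [-1.4, 1.3, -2.3]
width: 0.0113
```

>>> drive_tool(
  rows=[
    [[0.0046, -0.0011, 0.0041, 0, 0, 0, 1], [0.0046, -0.0011, 0.0041, 0, 0, 0, 1], [0.0046, -0.0011, 0.0041, 0, 0, 0, 1], [0.0047, -0.0011, 0.0041, 0, 0, 0, 1], [0.0047, -0.0011, 0.004, 0, 0, 0, 1]],
  ],
)

```text
time: 5.7
ee_pos: [0.5245, 0.2141, 0.2541]
eef_rot: [-180.0, 0.0, -13.5]
ft_force: [-5.8, 0.3, 5.9]
width: 0.0113
```

>>> drive_tool(
  rows=[
    [[0.0052, -0.0012, 0.0033, 0, 0, 0, 1], [0.0052, -0.0012, 0.0033, 0, 0, 0, 1], [0.0052, -0.0013, 0.0033, 0, 0, 0, 1], [0.0052, -0.0013, 0.0033, 0, 0, 0, 1], [0.0052, -0.0013, 0.0032, 0, 0, 0, 1]],
  ],
)

```text
time: 6.12
ee_pos: [0.551, 0.2076, 0.2707]
eef_rot: [-180.0, -0.0, -13.5]
ft_force: [-4.6, 1.5, 4.9]
width: 0.0112
```

>>> drive_tool(
  rows=[
    [[0.0056, -0.0013, 0.0024, 0, 0, 0, 1], [0.0056, -0.0013, 0.0024, 0, 0, 0, 1], [0.0056, -0.0013, 0.0024, 0, 0, 0, 1], [0.0057, -0.0014, 0.0024, 0, 0, 0, 1], [0.0057, -0.0014, 0.0024, 0, 0, 0, 1]],
  ],
)

```text
time: 6.53
ee_pos: [0.5796, 0.2008, 0.2824]
eef_rot: [-180.0, -0.1, -13.5]
ft_force: [-2.4, 0.3, 1.8]
width: 0.0111
```

>>> drive_tool(
  rows=[
    [[0.0059, -0.0014, 0.0015, 0, 0, 0, 1], [0.0059, -0.0014, 0.0015, 0, 0, 0, 1], [0.0059, -0.0014, 0.0015, 0, 0, 0, 1], [0.0059, -0.0014, 0.0014, 0, 0, 0, 1], [0.006, -0.0015, 0.0014, 0, 0, 0, 1]],
  ],
)

```text
time: 6.95
ee_pos: [0.6093, 0.1937, 0.2892]
eef_rot: [-180.0, -0.0, -13.5]
ft_force: [-2.0, 0.5, 1.9]
width: 0.0113
```

>>> drive_tool(
  rows=[
    [[0.0061, -0.0015, 0.0005, 0, 0, 0, 1], [0.0061, -0.0015, 0.0005, 0, 0, 0, 1], [0.0061, -0.0015, 0.0005, 0, 0, 0, 1], [0.0061, -0.0015, 0.0005, 0, 0, 0, 1], [0.006, -0.0014, 0.0005, 0, 0, 0, 1]],
  ],
)

```text
time: 7.37
ee_pos: [0.6396, 0.1863, 0.2911]
eef_rot: [-180.0, -0.0, -13.5]
ft_force: [-0.9, 0.8, 1.0]
width: 0.0115
```

>>> drive_tool(
  rows=[
    [[0, 0, 0, 0, 0, 0, 1], [0, 0, 0, 0, 0, 0, 1], [0, 0, 0, 0, 0, 0, 1]],
  ],
)

```text
time: 7.62
ee_pos: [0.639, 0.1864, 0.291]
eef_rot: [180.0, -0.0, -13.5]
ft_force: [0.9, 0.1, 0.7]
width: 0.0114
```

```bash
python3 - <<'E'
from h import *
import cv2
a=capture("scene")["frame"];b=capture("top")["frame"]
im=np.hstack([a[20:280,300:560],b[20:280,120:380]])
cv2.imwrite("pics/D.png",cv2.resize(np.clip(im*1.3,0,255).astype(np.uint8),None,fx=1.5,fy=1.5,interpolation=cv2.INTER_CUBIC))
E
```

```text
(no output)
```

View pics/D.png

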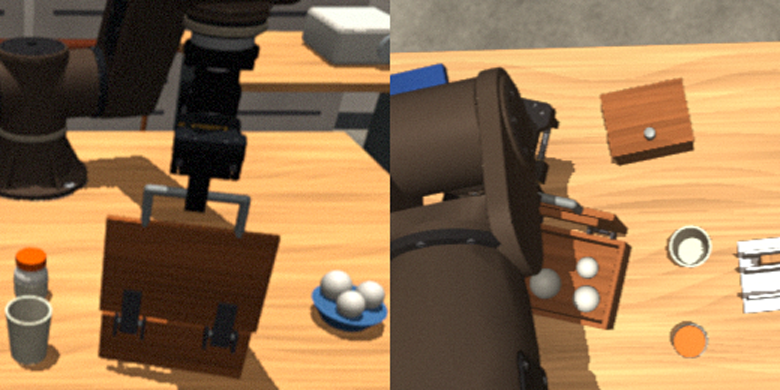

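The lid stands upright with its hooks on the pins, seen in the left image at about (125,320) and (222,325). Forces are near zero. Lifting straight up.

>>> drive_tool(
  rows=[
    [[0, 0, 0.004, 0, 0, 0, 1], [0, 0, 0.004, 0, 0, 0, 1], [0, 0, 0.005, 0, 0, 0, 1], [0, 0, 0.005, 0, 0, 0, 1], [0, 0, 0.005, 0, 0, 0, 1]],
  ],
)

```text
time: 8.13
ee_pos: [0.6389, 0.1865, 0.3147]
eef_rot: [180.0, -0.0, -13.5]
ft_force: [-0.1, -0.2, -3.7]
width: 0.0114
```

>>> drive_tool(
  rows=[
    [[0, 0, 0.005, 0, 0, 0, 1], [0, 0, 0.005, 0, 0, 0, 1], [0, 0, 0.005, 0, 0, 0, 1], [0, 0, 0.005, 0, 0, 0, 1], [0, 0, 0.007, 0, 0, 0, 1]],
  ],
)

```text
time: 8.55
ee_pos: [0.6389, 0.1864, 0.3414]
eef_rot: [180.0, 0.0, -13.5]
ft_force: [0.1, -0.1, -3.8]
width: 0.0111
```

>>> drive_tool(
  rows=[
    [[0, 0, 0.008, 0, 0, 0, 1], [0, 0, 0.008, 0, 0, 0, 1], [0, 0, 0.008, 0, 0, 0, 1], [0, 0, 0.006, 0, 0, 0, 1], [0, 0, 0, 0, 0, 0, 1]],
  ],
)

```text
time: 8.97
ee_pos: [0.6392, 0.1866, 0.3729]
eef_rot: [-179.9, -0.1, -13.5]
ft_force: [0.3, 1.2, -2.8]
width: 0.0111
```

>>> drive_tool(
  rows=[
    [[-0.001, -0.004, 0, 0, 0, 0.2, 1], [-0.002, -0.008, 0, 0, 0, 0.4, 1], [-0.003, -0.012, 0, 0, 0, 0.6, 1], [-0.004, -0.016, 0, 0, 0, 0.8, 1], [-0.004, -0.016, 0, 0, 0, 0.8, 1]],
  ],
)

```text
time: 9.38
ee_pos: [0.6244, 0.1294, 0.3705]
eef_rot: [180.0, 0.1, -10.6]
ft_force: [-0.1, -0.0, -3.3]
width: 0.0115
```

>>> drive_tool(
  rows=[
    [[-0.004, -0.016, 0, 0, 0, 0.8, 1], [-0.004, -0.016, 0, 0, 0, 0.8, 1], [-0.004, -0.016, 0, 0, 0, 0.8, 1], [-0.004, -0.016, 0, 0, 0, 0.8, 1], [-0.004, -0.016, 0, 0, 0, 0.8, 1]],
  ],
)

```text
time: 9.8
ee_pos: [0.6043, 0.0491, 0.3707]
eef_rot: [180.0, 0.0, -6.6]
ft_force: [-0.4, 0.5, -3.6]
width: 0.0116
```

>>> drive_tool(
  rows=[
    [[-0.004, -0.016, 0, 0, 0, 0.8, 1], [-0.004, -0.016, 0, 0, 0, 0.8, 1], [-0.004, -0.016, 0, 0, 0, 0.8, 1], [-0.004, -0.016, 0, 0, 0, 0.8, 1], [-0.004, -0.016, 0, 0, 0, 0.8, 1]],
  ],
)

```text
time: 10.22
ee_pos: [0.5842, -0.0309, 0.3707]
eef_rot: [180.0, 0.0, -2.6]
ft_force: [-0.4, -0.6, -4.8]
width: 0.0115
```

>>> drive_tool(
  rows=[
    [[-0.004, -0.016, 0, 0, 0, 0.8, 1], [-0.004, -0.016, 0, 0, 0, 0.8, 1], [-0.004, -0.016, 0, 0, 0, 0.8, 1], [-0.004, -0.016, 0, 0, 0, 0.6, 1], [-0.004, -0.016, 0, 0, 0, 0.4, 1]],
  ],
)

```text
time: 10.63
ee_pos: [0.5641, -0.1107, 0.3708]
eef_rot: [-180.0, 0.0, 0.8]
ft_force: [0.4, 0.3, -3.3]
width: 0.0107
```

>>> drive_tool(
  rows=[
    [[-0.004, -0.016, 0, 0, 0, 0.6, 1], [-0.004, -0.014, 0, 0, 0, 0.6, 1], [-0.003, -0.01, 0, 0, 0, 0.4, 1], [-0.002, -0.006, 0, 0, 0, 0.2, 1], [-0.002, -0.002, 0, 0, 0, 0.2, 1]],
  ],
)

```text
time: 11.05
ee_pos: [0.5494, -0.1586, 0.3708]
eef_rot: [-180.0, 0.0, 2.7]
ft_force: [0.1, 0.1, -3.8]
width: 0.0114
```

>>> drive_tool(
  rows=[
    [[0, 0, 0, 0, 0, 0, 1], [0, 0, 0, 0, 0, 0, 1], [0, 0, 0, 0, 0, 0, 1], [0, 0, 0, 0, 0, 0, 1]],
  ],
)

```text
time: 11.38
ee_pos: [0.5501, -0.157, 0.3712]
eef_rot: [-180.0, -0.0, 2.8]
ft_force: [-0.1, 0.1, -3.3]
width: 0.0113
```

>>> drive_tool(
  rows=[
    [[-0.002, -0.009, 0, 0, 0, 0.3, 1], [-0.002, -0.009, 0, 0, 0, 0.4, 1], [-0.002, -0.009, 0, 0, 0, 0.4, 1], [-0.002, -0.009, 0, 0, 0, 0.4, 1], [-0.002, -0.009, 0, 0, 0, 0.2, 1]],
  ],
)

```text
time: 11.8
ee_pos: [0.5396, -0.2038, 0.3711]
eef_rot: [180.0, -0.0, 4.4]
ft_force: [-0.3, -0.2, -4.5]
width: 0.0113
```

>>> drive_tool(
  rows=[
    [[0, 0, -0.009, 0, 0, 0, 1], [0, 0, -0.009, 0, 0, 0, 1], [0, 0, -0.008, 0, 0, 0, 1], [0, 0, -0.006, 0, 0, 0, 1], [0, 0, 0, 0, 0, 0, 1]],
  ],
)

```text
time: 12.22
ee_pos: [0.5396, -0.202, 0.3373]
eef_rot: [-179.9, 0.1, 4.4]
ft_force: [0.5, 0.2, -3.9]
width: 0.011
```

```bash
python3 - <<'E'
from h import *
import cv2
s=get_state();print(s["ee_pos"],s["eef_rot"])
c=capture("scene");a=c["frame"][130:280,150:310];b=capture("top")["frame"][150:260,320:480]
a=cv2.resize(a,None,fx=4.5,fy=3.75*1.2,interpolation=cv2.INTER_CUBIC)[:600]
a=np.clip(a*1.4,0,255).astype(np.uint8)
for i in range(0,160,10):cv2.putText(a,str(150+i),(int(i*4.5),10),0,.35,(255,255,255),1)
for i in range(0,130,10):cv2.putText(a,str(130+i),(0,int(i*4.5)+4),0,.35,(0,255,0),1)
cv2.imwrite("pics/E.png",a)
# predicted lid bottom edge & slot mid line at z=.095 in scene
e=s["ee_pos"];y=np.radians(s["eef_rot"][2]);xd=np.array([np.cos(y),np.sin(y),0]);yd=np.array([-np.sin(y),np.cos(y),0])
g=np.array([e[0],e[1],e[2]-.006])
for n,z in(("panel bottom",-.184),("hook bottom",-.212),("panel top",-.042)):
    print(n,proj(c,[g+yd*.102+[0,0,z]+xd*.005,g-yd*.102+[0,0,z]+xd*.005]).round(1).tolist())
E
```

```text
[ 0.53963104 -0.20197731  0.33731732] [-1.79913512e+02  1.28051139e-01  4.43568523e+00]
panel bottom [[274.6, 183.4], [175.3, 187.3]]
hook bottom [[275.3, 194.5], [177.8, 198.5]]
panel top [[270.5, 120.5], [161.4, 123.6]]
```

View pics/E.png

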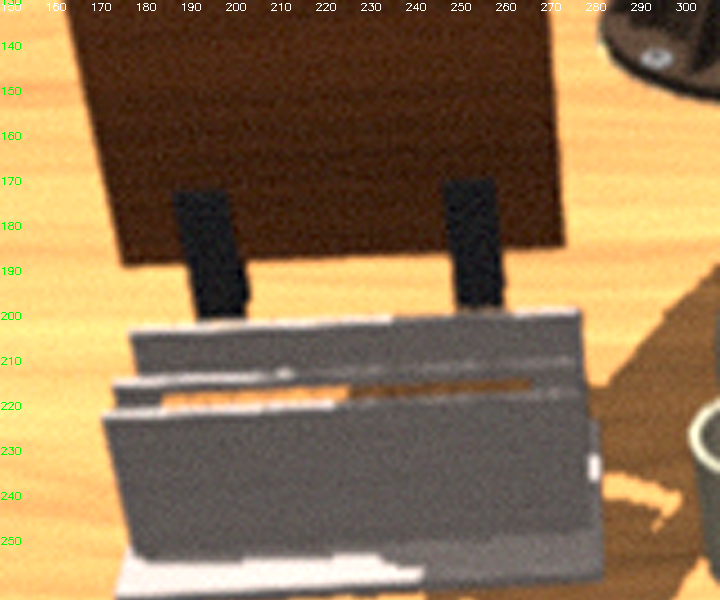

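The panel's bottom edge appears at (177,189) to (275,184), as predicted, so the lid hangs vertical and lines up with the wide slot. Lowering it now.

>>> drive_tool(
  rows=[
    [[0, 0, -0.006, 0, 0, 0, 1], [0, 0, -0.007, 0, 0, 0, 1], [0, 0, -0.007, 0, 0, 0, 1], [0, 0, -0.007, 0, 0, 0, 1], [0, 0, -0.007, 0, 0, 0, 1]],
  ],
)

```text
time: 12.73
ee_pos: [0.5399, -0.2024, 0.3043]
eef_rot: [-180.0, 0.0, 4.4]
ft_force: [-0.1, -0.5, -3.5]
width: 0.0116
```

>>> drive_tool(
  rows=[
    [[0, 0, -0.007, 0, 0, 0, 1], [0, 0, -0.007, 0, 0, 0, 1], [0, 0, -0.007, 0, 0, 0, 1], [0, 0, -0.007, 0, 0, 0, 1], [0, 0, -0.007, 0, 0, 0, 1]],
  ],
)

```text
time: 13.15
ee_pos: [0.54, -0.2025, 0.2694]
eef_rot: [180.0, -0.0, 4.4]
ft_force: [0.1, -0.5, -4.3]
width: 0.0114
```

>>> drive_tool(
  rows=[
    [[0, 0, -0.007, 0, 0, 0, 1], [0, 0, -0.007, 0, 0, 0, 1], [0, 0, -0.007, 0, 0, 0, 1], [0, 0, -0.006, 0, 0, 0, 1], [0, 0, -0.003, 0, 0, 0, 1]],
  ],
)

```text
time: 13.57
ee_pos: [0.5398, -0.2024, 0.2392]
eef_rot: [-180.0, 0.0, 4.4]
ft_force: [0.6, -0.0, -3.7]
width: 0.0112
```

>>> drive_tool(
  rows=[
    [[0, 0, -0.002, 0, 0, 0, 1], [0, 0, -0.002, 0, 0, 0, 1], [0, 0, -0.001, 0, 0, 0, 1], [0, 0, 0, 0, 0, 0, 1], [0, 0, 0, 0, 0, 0, 1]],
  ],
)

```text
time: 13.98
ee_pos: [0.54, -0.2026, 0.2353]
eef_rot: [180.0, -0.0, 4.4]
ft_force: [-0.1, 0.2, -4.4]
width: 0.0115
```

>>> drive_tool(
  rows=[
    [[0, 0, -0.001, 0, 0, 0, 1], [0, 0, -0.001, 0, 0, 0, 1], [0, 0, -0.001, 0, 0, 0, 1], [0, 0, -0.001, 0, 0, 0, 1], [0, 0, -0.001, 0, 0, 0, 1]],
  ],
)

```text
time: 14.4
ee_pos: [0.5399, -0.2025, 0.2301]
eef_rot: [-180.0, -0.0, 4.4]
ft_force: [0.7, 0.3, -3.6]
width: 0.0112
```

>>> drive_tool(
  rows=[
    [[0, 0, -0.001, 0, 0, 0, 1], [0, 0, -0.001, 0, 0, 0, 1], [0, 0, -0.0005, 0, 0, 0, 1], [0, 0, 0, 0, 0, 0, 1], [0, 0, 0, 0, 0, 0, 1]],
  ],
)

```text
time: 14.82
ee_pos: [0.5409, -0.2024, 0.2296]
eef_rot: [179.9, -0.2, 4.4]
ft_force: [-0.7, 4.2, 11.7]
width: 0.0111
```

Touchdown reads +12 N. To avoid it toppling on release, I relax the press a little and lean the lid gently onto the front wall while still gripped.

>>> drive_tool(
  rows=[
    [[0, 0, 0.001, 0, 0, 0, 1], [-0.003, -0.0002, 0, 0, 0, 0, 1], [-0.003, -0.0002, 0, 0, 0, 0, 1], [-0.003, -0.0002, -0.0001, 0, 0, 0, 1], [-0.003, -0.0002, -0.0003, 0, 0, 0, 1]],
  ],
)

```text
time: 15.23
ee_pos: [0.5284, -0.2033, 0.2294]
eef_rot: [180.0, -0.2, 4.4]
ft_force: [0.2, 4.4, 8.2]
width: 0.0113
```

>>> drive_tool(
  rows=[
    [[-0.003, -0.0002, -0.0002, 0, 0, 0, 1], [-0.003, -0.0002, -0.0003, 0, 0, 0, 1], [-0.003, -0.0002, -0.0003, 0, 0, 0, 1], [-0.003, -0.0002, -0.0003, 0, 0, 0, 1], [0, 0, 0, 0, 0, 0, 1]],
  ],
)

```text
time: 15.65
ee_pos: [0.516, -0.2042, 0.2283]
eef_rot: [179.9, -0.1, 4.4]
ft_force: [-1.1, 2.9, 8.9]
width: 0.0111
```

>>> drive_tool(
  rows=[
    [[-0.002, -0.0002, -0.0003, 0, 0, 0, 1], [-0.002, -0.0002, -0.0003, 0, 0, 0, 1], [-0.002, -0.0002, -0.0003, 0, 0, 0, 1], [-0.002, -0.0002, -0.0003, 0, 0, 0, 1], [0, 0, 0, 0, 0, 0, 1]],
  ],
)

```text
time: 16.07
ee_pos: [0.5081, -0.205, 0.2273]
eef_rot: [179.9, -0.1, 4.4]
ft_force: [-0.9, 3.6, 10.2]
width: 0.0111
```

>>> drive_tool(
  rows=[
    [[-0.002, -0.0002, -0.0003, 0, 0, 0, 1], [-0.002, -0.0002, -0.0003, 0, 0, 0, 1], [-0.002, -0.0002, -0.0003, 0, 0, 0, 1], [0, 0, 0, 0, 0, 0, 1]],
  ],
)

```text
time: 16.4
ee_pos: [0.5023, -0.2057, 0.2259]
eef_rot: [179.9, -0.1, 4.4]
ft_force: [0.2, 2.5, 6.4]
width: 0.0114
```

>>> drive_tool(
  rows=[
    [[-0.002, -0.0002, -0.0003, 0, 0, 0, 1], [-0.002, -0.0002, -0.0003, 0, 0, 0, 1], [-0.002, -0.0002, -0.0003, 0, 0, 0, 1], [0, 0, 0, 0, 0, 0, 1]],
  ],
)

```text
time: 16.73
ee_pos: [0.4956, -0.2062, 0.224]
eef_rot: [-180.0, 0.0, 4.4]
ft_force: [1.5, -0.4, -0.3]
width: 0.0112
```

```bash
python3 - <<'E'
from h import *
import cv2
s=get_state();print(s["ee_pos"],s["ft_force"])
a=capture("scene")["frame"][100:270,140:320];b=capture("top")["frame"][130:300,320:500]
im=np.hstack([a,b])
cv2.imwrite("pics/F.png",cv2.resize(np.clip(im*1.5,0,255).astype(np.uint8),None,fx=2.2,fy=2.2,interpolation=cv2.INTER_CUBIC))
E
```

```text
[ 0.49558757 -0.20623193  0.22397381] [ 1.49051036 -0.38556533 -0.32847638]
```

View pics/F.png

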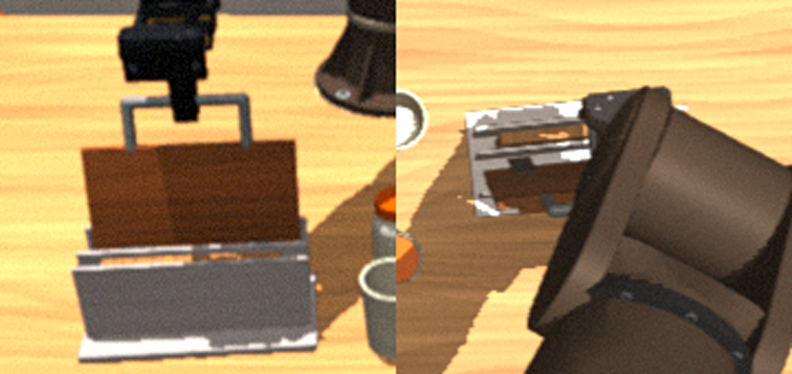

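The lid is in the wide slot and leans about 12° on the front wall, and the vertical load is gone. Opening slowly, then retreating upward.

>>> drive_tool(
  rows=[
    [[0, 0, 0, 0, 0, 0, 0.7], [0, 0, 0, 0, 0, 0, 0.6], [0, 0, 0, 0, 0, 0, 0.5], [0, 0, 0, 0, 0, 0, 0.4], [0, 0, 0, 0, 0, 0, 0.3]],
  ],
)

```text
time: 17.25
ee_pos: [0.4959, -0.2061, 0.2241]
eef_rot: [-180.0, 0.0, 4.4]
ft_force: [-0.7, 0.0, 0.4]
width: 0.03
```

>>> drive_tool(
  rows=[
    [[0, 0, 0, 0, 0, 0, 0.2], [0, 0, 0, 0, 0, 0, 0.2], [0, 0, 0, 0, 0, 0, 0.2], [0, 0, 0, 0, 0, 0, 0.2], [0, 0, 0, 0, 0, 0, 0.2]],
  ],
)

```text
time: 17.67
ee_pos: [0.496, -0.2061, 0.2241]
eef_rot: [180.0, -0.0, 4.4]
ft_force: [0.1, 0.7, 0.4]
width: 0.0383
```

```bash
python3 - <<'E'
from h import *
import cv2
s=get_state();print(s["ee_pos"],s["ft_force"],s["width"])
a=capture("scene")["frame"][100:270,140:320]
cv2.imwrite("pics/G.png",cv2.resize(np.clip(a*1.5,0,255).astype(np.uint8),None,fx=3.5,fy=3.5,interpolation=cv2.INTER_CUBIC))
E
```

```text
[ 0.49596545 -0.20613788  0.2241491 ] [0.12372656 0.69136161 0.38793798] 0.03833894698167406
```

View pics/G.png

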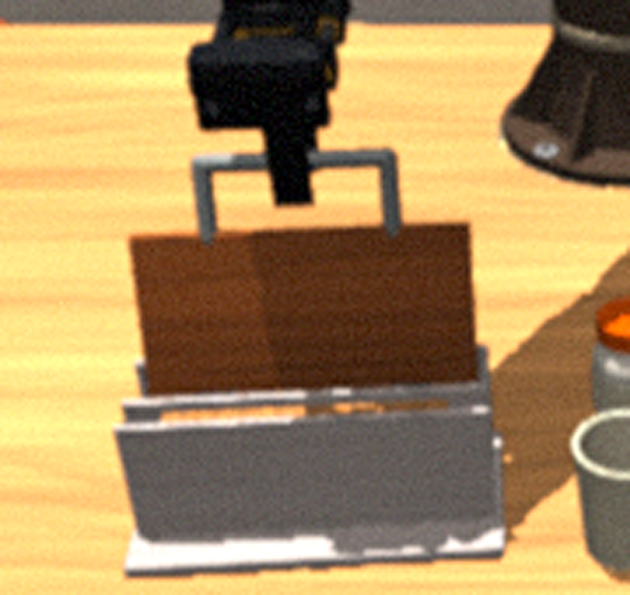

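The lid stays put with the fingers open around the bar, at about (290,160). Retreating straight up.

>>> drive_tool(
  rows=[
    [[0, 0, 0.004, 0, 0, 0, 0.2], [0, 0, 0.008, 0, 0, 0, 0.2], [0, 0, 0.01, 0, 0, 0, 0.2], [0, 0, 0.012, 0, 0, 0, 0.2], [0, 0, 0.015, 0, 0, 0, 0.2]],
  ],
)

```text
time: 18.13
ee_pos: [0.4959, -0.2061, 0.2743]
eef_rot: [-180.0, 0.0, 4.4]
ft_force: [-0.1, 0.4, -0.3]
width: 0.038
```

>>> drive_tool(
  rows=[
    [[-0.005, 0.02, 0.02, 0, 0, 0, 0.2], [-0.005, 0.025, 0.02, 0, 0, 0, 0.2], [-0.005, 0.03, 0.02, 0, 0, 0, 0.2], [-0.005, 0.03, 0.01, 0, 0, 0, 0.2], [-0.005, 0.02, 0, 0, 0, 0, 0.2]],
  ],
)

```text
time: 18.55
ee_pos: [0.4709, -0.0794, 0.3466]
eef_rot: [179.9, -0.3, 4.4]
ft_force: [0.5, 1.1, -0.2]
width: 0.038
```

>>> drive_tool(
  rows=[
    [[-0.005, 0.03, 0, 0, 0, 0, 0.2], [-0.005, 0.03, 0, 0, 0, 0, 0.2], [0, 0.02, 0, 0, 0, 0, 0.2], [0, 0, 0, 0, 0, 0, 0.2], [0, 0, 0, 0, 0, 0, 0.2]],
  ],
)

```text
time: 18.97
ee_pos: [0.4609, -0.0004, 0.3443]
eef_rot: [180.0, -0.1, 4.5]
ft_force: [-0.7, 0.1, 0.2]
width: 0.0382
```

```bash
python3 - <<'E'
from h import *
import cv2
s=get_state();print(s["ee_pos"],s["ft_force"],s["width"])
a=capture("scene")["frame"][100:270,140:320];b=capture("top")["frame"][130:300,320:500]
im=np.hstack([a,b])
cv2.imwrite("pics/H.png",cv2.resize(np.clip(im*1.5,0,255).astype(np.uint8),None,fx=2.2,fy=2.2,interpolation=cv2.INTER_CUBIC))
E
```

```text
[ 4.60907341e-01 -4.48566771e-04  3.44252857e-01] [-0.71770003  0.14346163  0.16056642] 0.0382160299011902
```

View pics/H.png

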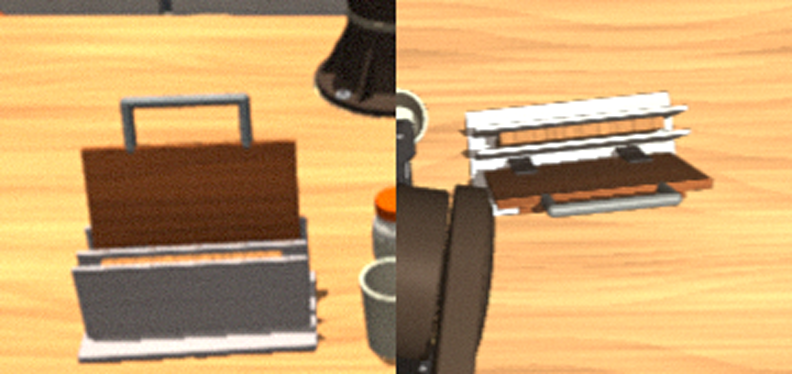

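The released lid stands still in the wide slot. In both views it leans on the front wall, and the bar at TCP height puts it about 208 mm above the slot floor. The hand is clear, so I'm handing in.

```bash
python3 -c "
from rig import *
print(sign_off())"
```

```text
the job is handed in; nothing more can be done
None
```

The larger chest's lid is standing in the wide front slot of the rack, released, and the job is handed in. The robot's clock read about 19 s of the 64 s allowed. Sign-off gave no verdict.

- **Opening:** I gripped the bar and swung the lid up along its 0.2 m arc. The pictures showed it upright with the hooks still on the pins.
- **Lifting:** I raised it about 80 mm straight up off the pins; the wrist carried its weight, about 3.7 N.
- **Placing:** I lowered it until it touched the slot floor (about 12 N). I then leaned it gently onto the front wall while still gripped, so that it would not topple on release, and opened the fingers.

**Last checks:**
- The lid had not moved in either view after release, leaning about 12–13° with both hooks in the wide slot.
- From the TCP height at release, I put the bar at about 208 mm above the slot floor (190 mm needed).
- The arm was clear, with wrist forces near zero.

No check failed. The lid's final position in the slot was judged from the pictures and the TCP readings; I did not measure it separately. The two cameras agreed to about 2 mm.

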